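Clamp the flange in the inspection fixture

ROBOT

A 7-joint arm with a two-finger parallel gripper is mounted at the origin on the work surface. World frame = base frame: x ahead of the robot, y to its left, z up, the work surface at z = 0. Lengths are in mm, angles in rad, forces in N, time in s.
With the tool pointing down it reaches from about 425 to 825 mm from the base axis. Payload 3.6 kg.
Tool frame: the origin (TCP) lies on the front face of the gripper's body, between the roots of the fingers; the fingertips stand 84 mm ahead of it and the grasp point (between the pads) lies 65 mm ahead of it (r.nose_length is the distance from the TCP to the fingertips, in mm); z points along the fingers, y is the line along which they close (so a half turn about z gives the same grasp; the last joint's range is limited). The gripper opens to 93 mm and grips with 3 to 60 N. Pads are 15 mm wide; open, the fingers measure 128 mm over their backs; the gripper's body (75 mm by 188 mm) begins 65 mm behind the grasp point.
Start: joints at [1.206, 0.615, -0.013, 1.423, 0.008, 1.103, -0.04], TCP at [215.427, -613.237, 302.74] pointing down, gripper open.
Joint ranges: [-3.12, 3.12], [-0.3, 2.06], [-1.34, 1.32], [0.26, 2.42], [-1.36, 4.5], [0.01, 1.98], [-2.84, 2.84]. Speed limits (rad/s): [2.79, 2.79, 3.14, 3.14, 3.14, 3.14, 3.14].

INTERFACE

Orientations are given as a unit quaternion [w, x, y, z].
In Python, from rig import r, optics, order gives the robot as it stands. The module is installed in compiled form; this text tells all that it offers.
- The arm moves only by the tool arm_command, never from a script. Its argument "motion" is a list that holds one entry, the list of rows, each a list of 7 numbers: the shift along the tool's x, y, z in cm, then the turn, a rotation vector about the tool's x, y, z in rad, then the closure in counts, from 0 (fully open) to 255 (shut). A call has 1 to 20 rows; each row shifts and turns the commanded pose from where the row before left it, along the tool's axes as they then stand; what a row does not reach is not made up. A row lasts 1/8 s, in which the tool goes at most 62.5 mm and 10.7 degrees, less where a joint would pass 70% of its speed; a pose out of reach is approached as far as the arm can. A call is refused whole if a number of a shift passes 6.25 or a number of a turn 0.188, either way. A call with a gripper value outside its range is refused whole. The fingers move at their own pace and stop on an object; the grip force is fixed at half the most. Time passes only in rows, so rows that do not move let the fingers close. It gives the time, the measured TCP pose, the force, the opening and the grip force at its end, in the units of the state.
- r.get_obs(): the state, without advancing time (a new reading comes with each control period).
- optics.grab_frame(name): name is "scene" or "top" or "wrist"; returns the picture (480x640x3 uint8, blue, green, red); there is no depth.
- optics.camera_model(name): a dict with "intrinsics" (3x3 intrinsics, pixels), "T" (4x4, takes a point from camera to world coordinates). Camera axes: x right, y down, z forward; pixel columns grow to the right and rows downward; lengths in mm; the calibration is good to about 2 mm. A picture is of the moment at which its call begins: read the wrist's pose just before it. camera_model takes no time and is no camera call; for the wrist camera it gives the pose at the moment of the call.
- order.finish_job(): hands the job in; it is judged then, once.
The state is a dict: "clock": time; "joint_positions": joint angles; "qvel": joint speeds; "tau": joint torques, N m; "tool_pos": TCP position; "ee_rot": TCP orientation; "contact_force": force on the tool from outside, world axes, zero at the start; "torque": the same for the moment, N m; "gripper_width": finger opening in mm; "grip_force": force on a finger pad.
Only numpy, scipy, OpenCV 4.12 (cv2) and the standard library are available. Lean on these libraries where they do the work, as an engineer would, in place of code of your own. Each camera call takes 0.05 s, during which the arm holds its last target. There are 200 camera calls.

TASK

Clamp the steel flange in the nest of the inspection fixture: with the cam lever still up, push the clamp strap round with a finger until its whole rubber foot stands over the flat top of the flange's boss, then push the cam lever all the way down. Use light pushes of a finger and grip or pick up nothing; the flange stays seated in its nest, and the other things on the bench and on the plate stay where they are.

Things in the scene. Friction and masses are not known exactly. Their poses are not given: they have to be found in the camera images.
- fixture: Inspection fixture, bolted to the bench: aluminium plate 130 x 200 x 20 thick; origin at the centre of its underside (bench level), x across its 130 side, y along its 200 side, z up. A nest ring (inner 74 dia, outer 92 dia, 7 high) stands on the plate at y = +40; the clamp's post stands at y = -40. When it yaws, all of the clamp yaws with it.
- post (a point): Point on the vertical axis of the clamp's post (fixture x 0, y -40), 70 above the bench, level with the top of the strap. The strap, its foot and the cam lever all turn together about this vertical axis.
- nest (a point): Centre of the nest on the top of the plate (fixture x 0, y +40, 20 above the bench), 80 from the post's axis.
- part: The flange to be clamped: turned stainless disc 71 dia x 9 thick with a centred boss 36 dia, 24 high in all, lying loose in the nest with 1.5 radial play; origin at the centre of its underside, on the plate. Boss top 44 above the bench.
- boss (a point): Centre of the flat top of the boss of the flange in the nest.
- swing (a joint): Angle of the strap about the post (rad). 0: the strap points from the post exactly to the nest's centre (fixture +y). It grows counter-clockwise seen from above (1.57: it points to fixture -x). Free from -0.5 to 2.1, no stop at 0; dry friction 0.12 N m, so it stays where it is left.
- strap: Dark steel clamp strap: flat level bar 16 thick, its origin on the post's axis at its underside, 54 above the bench with the lever up; its +y axis points along it to the nose. It reaches from 24 behind the axis to 94 ahead; 28 wide as far as 48 ahead, 22 wide beyond that.
- strap_side (a point): Point in the middle of the strap's section, 70 ahead of the post's axis, 62 above the bench with the lever up; a finger pushes the strap on its side face 11 to either side of it.
- pad: Round rubber foot, 16 dia, 6 high, under the strap, 80 ahead of the post's axis; origin at the centre of its face, 46.5 above the bench with the lever up (2.5 above the boss). It is sprung by 9 N/mm and takes up the last of the strap's drop.
- lever (a joint): Angle of the cam lever about its level pin, which is crosswise to the strap (rad). 0: open, the lever rises rearwards (away from the strap's nose) at 35 degrees above level. It grows as the lever is pushed down: 0.61 is level, 0.855 (14 degrees below level) the stop, fully down, which gives a little. Dry friction 0.25 N m, stays where left. The cam draws the strap down evenly, by 4.2 at 0.855; the foot meets the boss at about 0.51.
- handle: The grip end of the cam lever, from 29 to 95 from the pin: dark steel bar 16 wide, 11 thick, then the black handle. Its origin lies on the lever's pin, 83 above the bench; it moves with the lever. A finger over it, 58 behind the post's axis (away from the strap's nose), pushing straight down, carries the lever all the way; fully down, its upper side there is 75 above the bench.
- lever_tip (a point): Middle of the cam lever's black handle (20 wide, 34 long, 13 thick), 78 from the pin along the lever; the lever ends 95 from the pin.
- cam_pin (a point): Centre of the cam lever's pin, on the post's axis, 83 above the bench.
- ring_gauge: Loose steel ring 32 dia, 13 high, lying on the fixture's plate near the post; bystander; origin at the centre of its underside.
- next_part: A second, like flange lying on the bench beyond the nest; bystander; origin at the centre of its underside.
- tweezers: Steel tweezers 130 long, 7 high, lying on the bench beside the plate on its fixture -x side; bystander; y along them.
- cup_big: Clear cup 56 dia with a red lid, 46 high, on the fixture +x side; bystander; origin at the centre of its underside.
- cup_small: Clear cup 38 dia with a red lid, 42 high, on the fixture +x side; bystander; origin at the centre of its underside.
- driver: Screwdriver 160 long lying on the bench beyond the post's end of the plate; bystander; x along it.
- vial: Amber vial 34 dia, 75 high, standing beyond the nest; bystander; origin at the centre of its underside.
Mind the look-alikes: they are no part of the job. What is shaped like the part but red or yellow is not meant.

How it is judged:
By the outcome, as a careful person would: the job done as asked, in the order asked, and still so for the second after the job is handed in, with the robot touching nothing.
It also fails if it takes over 45 s, if anything falls off the work surface, if the arm or the gripper's body presses on something with over 40 N, if the wrist force passes 120 N, or if a joint passes its speed limit or range.

## Working session

There is one attempt and no reset: what is moved stays moved. The work goes in short steps, Python scripts to look and compute and a tool call to move; the robot and the scene stay as the last step left them, time stands still between calls to the robot, and variables do not carry over. Pictures are saved under pics/ and viewed, at most 10 in all, crops included, and the job is handed in when it is done.

Besides the shell and the picture viewer there is one more tool, called after "Emit:" by a JSON object that holds its "method" and its "body". arm_command: Moves the arm, as the interface text tells. Its arguments: {"type":"object","properties":{"motion":{"type":"array"}},"required":["motion"]}

```bash
mkdir -p pics; python3 - <<'E'
from rig import r,optics
import cv2,numpy as np
np.set_printoptions(precision=4,suppress=True)
print({k:np.round(v,3) for k,v in r.get_obs().items() if k in('clock','tool_pos','ee_rot','contact_force','gripper_width')})
for n in('top','scene'):
    cv2.imwrite(f'pics/{n}0.png',optics.grab_frame(n)); m=optics.camera_model(n); print(n,m['intrinsics'],m['T'])
E
```

```text
{'clock': np.float64(0.0), 'tool_pos': array([ 215.244, -612.713,  301.601]), 'ee_rot': array([-0.001,  0.986,  0.168, -0.   ]), 'contact_force': array([ 0.25 ,  0.351, -0.377]), 'gripper_width': np.float64(93.144)}
top [[562.787    0.     315.9938]
 [  0.     562.787  249.1756]
 [  0.       0.       1.    ]] [[  0.0015  -0.997    0.0775 496.1127]
 [ -0.9997   0.0005   0.0259  30.3117]
 [ -0.0259  -0.0775  -0.9967 947.9229]
 [  0.       0.       0.       1.    ]]
scene [[556.0893   0.     323.9905]
 [  0.     556.0893 236.4561]
 [  0.       0.       1.    ]] [[  -0.1085    0.5643   -0.8184 1195.6501]
 [   0.9941    0.0599   -0.0905  119.5705]
 [  -0.002    -0.8234   -0.5674  546.4551]
 [   0.        0.        0.        1.    ]]
```

View pics/top0.png

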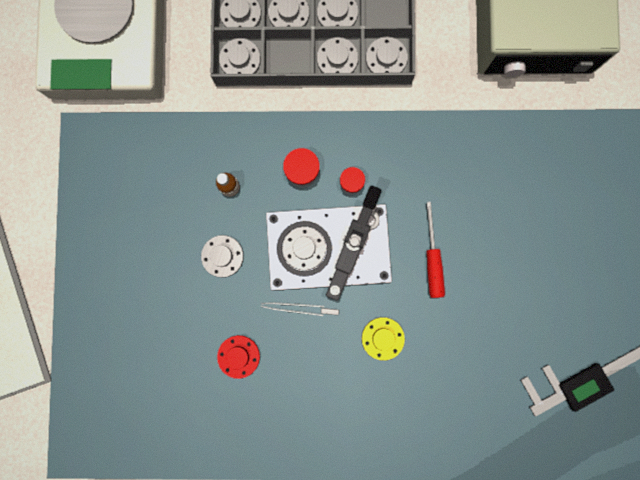

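View pics/scene0.png

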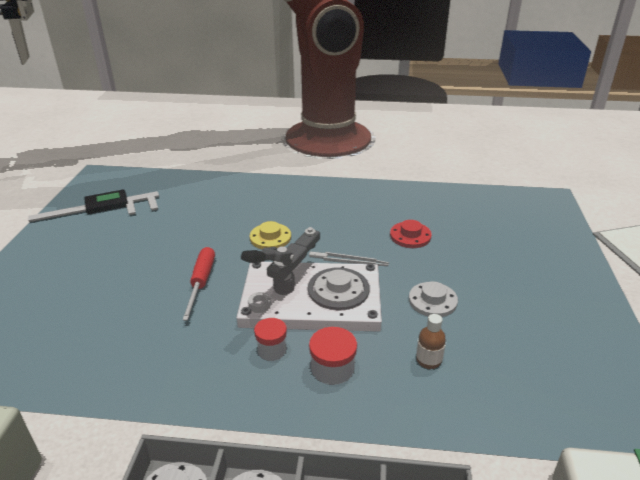

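The top view shows the fixture plate at px (267–391, 206–291). The nest and flange are at (303,247), the post at (354,242), the strap nose at (335,293) and the handle at (373,196). Look-alikes are the steel flange on the bench (222,256), the red flange (239,356), the yellow flange (383,339) and the flanges in the tray. The one wanted is in the nest ring on the plate. Next I measure it on a close crop.

```bash
cat > h.py <<'E'
import numpy as np,cv2
from rig import r,optics
np.set_printoptions(precision=3,suppress=True)
def back(m,uv,z):
    K,T=m['intrinsics'],m['T']; d=T[:3,:3]@np.linalg.solve(K,[*uv,1.]); o=T[:3,3]
    return o+d*(z-o[2])/d[2]
def proj(m,p):
    K,T=m['intrinsics'],m['T']; c=K@(T[:3,:3].T@(np.array(p,float)-T[:3,3])); return c[:2]/c[2]
E
python3 - <<'E'
from h import *
im=cv2.imread('pics/top0.png'); m=optics.camera_model('top')
g=im.min(2); mask=(g>170).astype('uint8'); mask=cv2.morphologyEx(mask,cv2.MORPH_CLOSE,np.ones((5,5)))
n,l,s,c=cv2.connectedComponentsWithStats(mask)
k=[i for i in range(1,n) if 255<c[i][0]<400 and 200<c[i][1]<300]; k=max(k,key=lambda i:s[i,4]); print(s[k])
rect=cv2.minAreaRect(np.argwhere(l==k)[:,::-1].astype('float32')); bp=cv2.boxPoints(rect)
P=np.array([back(m,p,20) for p in bp]); print(bp,P,P.mean(0),[np.linalg.norm(P[i]-P[i-1]) for i in range(4)])
for n,uv,z in(('nest',(303,247),44),('nose',(335,293),70),('pin',(354,241),95),('tip',(373,196),128)):print(n,back(m,uv,z))
x0,y0=250,175
cv2.imwrite('pics/crop.png',cv2.resize(im[y0:y0+130,x0:x0+170],None,fx=4.5,fy=4.5,interpolation=cv2.INTER_CUBIC))
E
```

```text
[ 266  206   96   89 5043]
[[265.561 211.638]
 [360.996 205.941]
 [366.146 292.2  ]
 [270.71  297.898]] [[631.054 138.627  20.   ]
 [640.235 -20.218  20.   ]
 [497.403 -27.983  20.   ]
 [487.818 128.912  20.   ]] [564.128  54.834  20.   ] [np.float64(143.5644859444005), np.float64(159.11023539106085), np.float64(143.04336464760547), np.float64(157.18773032966948)]
nest [569.917  74.787  44.   ]
nose [496.023  23.484  70.   ]
pin [574.853  -5.268  95.   ]
tip [638.148 -32.005 128.   ]
```

View pics/crop.png

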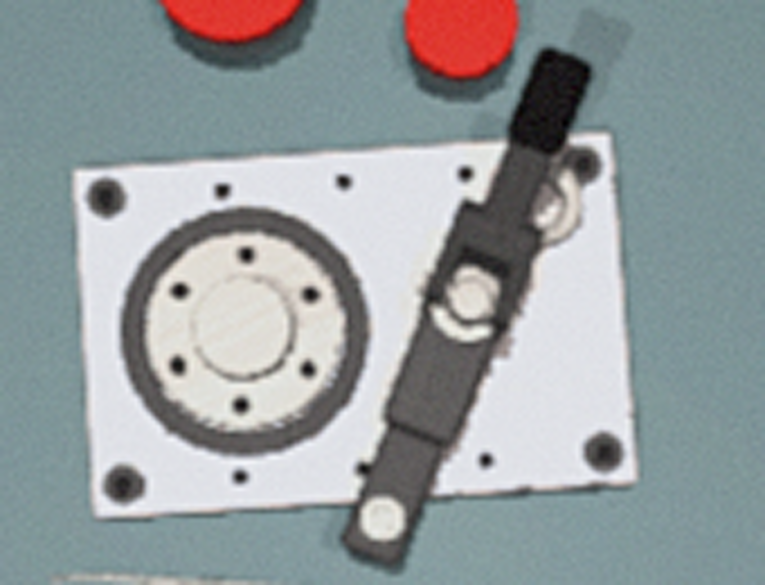

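The crop shows the plate corners at (73,170), (609,132), (637,482) and (95,520). The boss is at (243,328), the post cap at (470,297), the bolt over the strap's foot at (382,519) and the handle at (552,100). This is the right flange: steel, and in the nest ring.

```bash
python3 - <<'E'
from h import *
m=optics.camera_model('top'); f=lambda u,v,z:back(m,(250+(u+.5)/4.5-.5,175+(v+.5)/4.5-.5),z)
C=np.array([f(*p,20) for p in((73,170),(609,132),(637,482),(95,520))]); c=C.mean(0)
ey=(C[0]+C[3]-C[1]-C[2])[:2]; ey/=np.linalg.norm(ey); ex=np.array([ey[1],-ey[0]])
print('c',c,'ey',ey,'yaw',np.arctan2(-ey[0],ey[1]),[np.linalg.norm(C[i]-C[i-1]) for i in range(4)])
post=c[:2]-40*ey; nest=c[:2]+40*ey; print('post',post,'nest',nest,'nest seen',f(246,330,27),'boss',f(243,328,44))
ft=f(382,519,71); d=ft[:2]-post; print('foot',ft,np.linalg.norm(d),'swing',np.arctan2(-d@ex,d@ey))
ht=f(552,100,131)[:2]-post; print('handle',np.linalg.norm(ht),np.arctan2(ht@ex,-ht@ey))
E
```

```text
c [572.099  34.547  20.   ] ey [-0.07   0.998] yaw 0.07001639705486773 [np.float64(129.6003501096267), np.float64(198.5368781860553), np.float64(129.1920646128558), np.float64(198.55175524039743)]
post [574.897  -5.355] nest [569.3    74.449] nest seen [569.747  73.517  27.   ] boss [569.107  73.798  44.   ]
foot [500.754  24.263  71.   ] 79.8398779606978 swing 1.1207285495685113
handle 66.52578272049226 1.10968383919167
```

Swing is about 1.12 rad, fixture yaw 0.07 rad and the post is at (575, −5). I'll move above the start of the push with the fingers closed.

Emit:
{"method": "arm_command", "body": {"motion": [[[2.31,-2.35,0.3,0,0,0,255],[2.31,-2.35,0.3,0,0,0,255],[2.31,-2.35,0.3,0,0,0,255],[2.31,-2.35,0.3,0,0,0,255],[2.31,-2.35,0.3,0,0,0,255],[2.31,-2.35,0.3,0,0,0,255],[2.31,-2.35,0.3,0,0,0,255],[2.31,-2.35,0.3,0,0,0,255],[2.31,-2.35,0.3,0,0,0,255],[2.31,-2.35,0.3,0,0,0,255],[2.31,-2.35,0.3,0,0,0,255],[2.31,-2.35,0.3,0,0,0,255],[2.31,-2.35,0.3,0,0,0,255],[2.31,-2.35,0.3,0,0,0,255],[2.31,-2.35,0.3,0,0,0,255],[2.31,-2.35,0.3,0,0,0,255],[2.31,-2.35,0.3,0,0,0,255],[2.31,-2.35,0.3,0,0,0,255],[2.31,-2.35,0.3,0,0,0,255],[2.31,-2.35,0.3,0,0,0,255]]]}}

```text
clock: 2.6
tool_pos: [495.7, -15.7, 242.4]
ee_rot: [-0.0, 0.986, 0.168, -0.0]
contact_force: [-0.4, -0.2, -0.5]
gripper_width: 0.7
grip_force: 0.0
```

Emit:
{"method": "arm_command", "body": {"motion": [[[0,0,0,0,0,-0.18,255],[0,0,0,0,0,-0.18,255],[0,0,0,0,0,-0.18,255],[0,0,0,0,0,-0.18,255],[0,0,0,0,0,-0.18,255],[0,0,0,0,0,-0.18,255],[0,0,0,0,0,-0.18,255],[0,0,0,0,0,-0.18,255],[0,0,0,0,0,-0.18,255],[0,0,0,0,0,-0.18,255],[0,0,0,0,0,-0.18,255],[0,0,0,0,0,-0.18,255],[0,0,0,0,0,-0.18,255],[0,0,0,0,0,-0.08,255],[0,0,0,0,0,0,255]]]}}

```text
clock: 4.47
tool_pos: [495.3, -17.0, 242.4]
ee_rot: [-0.001, 0.191, 0.982, 0.0]
contact_force: [-1.0, 0.2, 0.2]
gripper_width: 0.8
grip_force: 0.0
```

```bash
python3 - <<'E'
from h import *
from scipy.spatial.transform import Rotation as R
o=r.get_obs();print(o['clock'],o['tool_pos'],o['ee_rot'],o['joint_positions'],o['gripper_width'],o['contact_force'])
M=R.from_quat(np.roll(o['ee_rot'],-1)).as_matrix();print(M,np.arctan2(M[1,0],M[0,0]))
im=optics.grab_frame('wrist');cv2.imwrite('pics/w1.png',im)
E
```

```text
4.475 [495.293 -16.98  242.386] [-0.001  0.191  0.982  0.   ] [ 0.504  0.559 -0.771  1.923  0.506  0.865  0.655] 0.7985034798455214 [-0.957  0.192  0.178]
[[-0.927  0.376 -0.001]
 [ 0.376  0.927  0.   ]
 [ 0.001 -0.    -1.   ]] 2.756380498157444
```

View pics/w1.png

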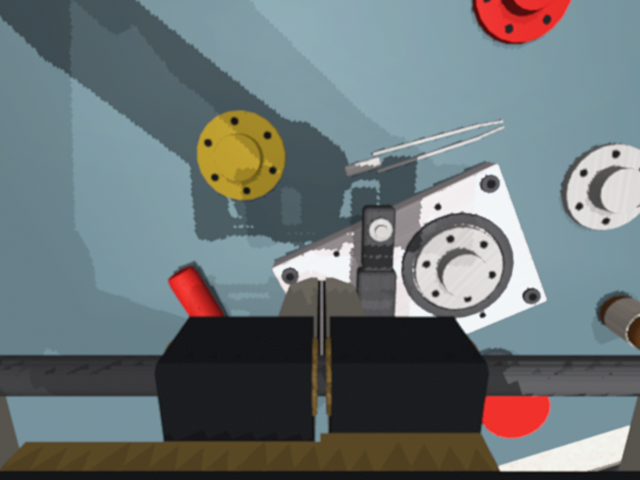

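The wrist view shows the strap upright at px (378, 210–310), with the closed fingertips left of it at (322,285), on the correct side. Next I lower the fingers and touch the strap.

Emit:
{"method": "arm_command", "body": {"motion": [[[0,0,2,0,0,0,255],[0,0,2,0,0,0,255],[0,0,2,0,0,0,255],[0,0,2,0,0,0,255],[0,0,1.5,0,0,0,255],[0,0,0.8,0,0,0,255],[0,0,0,0,0,0,255],[0,0.3,0,0,0,0,255],[0,0.3,0,0,0,0,255],[0,0.3,0,0,0,0,255],[0,0.2,0,0,0,0,255],[0,0,0,0,0,0,255]]]}}

```text
clock: 6.02
tool_pos: [499.8, -6.2, 139.9]
ee_rot: [0.0, 0.191, 0.982, 0.0]
contact_force: [0.1, -0.1, -0.2]
gripper_width: 0.3
grip_force: 0.0
```

```bash
python3 - <<'E'
from h import *
o=r.get_obs();print(o['clock'],o['tool_pos'],o['contact_force'])
im=optics.grab_frame('wrist');cv2.imwrite('pics/w2.png',im)
E
```

```text
6.025 [499.751  -6.216 139.871] [ 0.059 -0.052 -0.157]
```

View pics/w2.png

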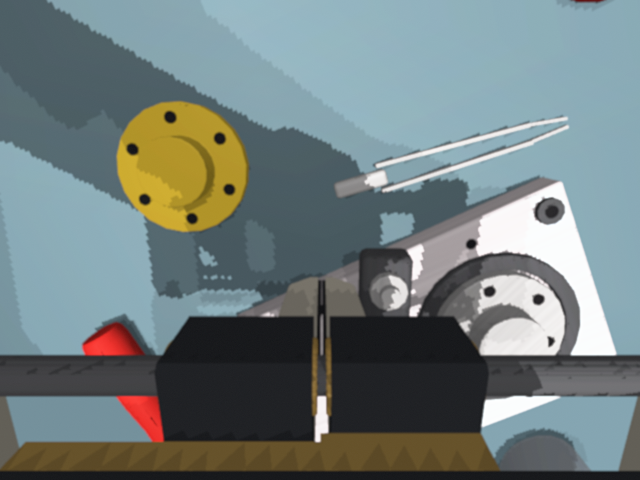

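The fingertip's right edge, at about px 358, is just short of the strap's side at 360, with no contact force yet. I'll push along the arc.

Emit:
{"method": "arm_command", "body": {"motion": [[[0.16,0.425,0,0,0,0.06,255],[0.16,0.425,0,0,0,0.06,255],[0.16,0.425,0,0,0,0.06,255],[0.16,0.425,0,0,0,0.06,255],[0.16,0.425,0,0,0,0.06,255],[0.16,0.425,0,0,0,0.06,255]]]}}

```text
clock: 6.82
tool_pos: [503.8, 19.1, 139.5]
ee_rot: [-0.0, 0.365, 0.931, -0.001]
contact_force: [-0.3, -2.0, 1.2]
gripper_width: 0.4
grip_force: 0.8
```

Emit:
{"method": "arm_command", "body": {"motion": [[[0.16,0.425,0,0,0,0.06,255],[0.16,0.425,0,0,0,0.06,255],[0.16,0.425,0,0,0,0.06,255],[0.16,0.425,0,0,0,0.06,255],[0.16,0.425,0,0,0,0.06,255],[0.16,0.425,0,0,0,0.06,255],[0.16,0.425,0,0,0,0.06,255],[0.16,0.425,0,0,0,0.06,255],[0.16,0.425,0,0,0,0.06,255],[0.16,0.425,0,0,0,0.06,255],[0,0,0,0,0,0,255]]]}}

```text
clock: 8.2
tool_pos: [531.1, 55.6, 139.5]
ee_rot: [-0.0, 0.622, 0.783, -0.001]
contact_force: [0.2, -0.9, 0.0]
gripper_width: 0.5
grip_force: 0.3
```

```bash
python3 - <<'E'
from h import *
from scipy.spatial.transform import Rotation as R
o=r.get_obs();M=R.from_quat(np.roll(o['ee_rot'],-1)).as_matrix();print(o['clock'],o['tool_pos'],o['contact_force'],np.arctan2(M[1,0],M[0,0]))
d=o['tool_pos'][:2]-[574.9,-5.4]; print('post-rel in tool x,y',d@M[:2,0],d@M[:2,1])
t=optics.grab_frame('top')[165:315,240:440]; s=optics.grab_frame('scene')[205:345,220:420]
cv2.imwrite('pics/t3.png',np.vstack([cv2.resize(t,(400,300),interpolation=2),cv2.resize(s,(400,280),interpolation=2)]))
E
```

```text
8.2 [531.109  55.566 139.546] [ 0.186 -0.876  0.026] 1.7985818406317429
post-rel in tool x,y 69.28054533265902 -28.892369851574838
```

View pics/t3.png

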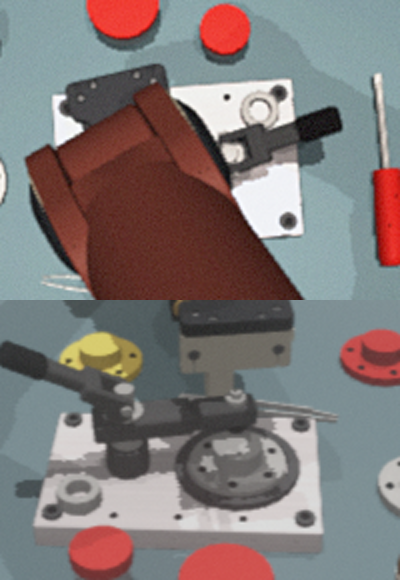

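The strap now swings freely toward the boss, with its nose near the ring in the scene view, and the ring gauge has not moved. About 0.16 rad remains, so I'll push in smaller steps.

Emit:
{"method": "arm_command", "body": {"motion": [[[0.13,0.355,0,0,0,0.05,255],[0.13,0.355,0,0,0,0.05,255],[0.13,0.355,0,0,0,0.05,255],[0,0,0,0,0,0,255]]]}}

```text
clock: 8.8
tool_pos: [541.9, 61.8, 139.8]
ee_rot: [0.0, 0.679, 0.734, 0.0]
contact_force: [-1.0, -0.8, -0.1]
gripper_width: 0.7
grip_force: 0.3
```

Emit:
{"method": "arm_command", "body": {"motion": [[[0,-1,0,0,0,0,255],[0,-2,0,0,0,0,255],[0,0,-3,0,0,0,255],[0,0,-6,0,0,0,255],[-3,-6,-2,0,0,0,255],[-6,-6,0,0,0,0,255],[-6,-4,0,0,0,0,255],[-6,0,0,0,0,0,255],[-5,0,0,0,0,0,255],[0,0,0,0,0,0,255]]]}}

```text
clock: 10.05
tool_pos: [396.8, -187.5, 247.7]
ee_rot: [0.001, 0.683, 0.731, -0.0]
contact_force: [0.9, 1.5, -0.5]
gripper_width: 0.3
grip_force: 0.0
```

```bash
python3 - <<'E'
from h import *
o=r.get_obs();print(o['clock'],o['tool_pos'],o['contact_force'])
cv2.imwrite('pics/top4.png',optics.grab_frame('top'))
im=cv2.imread('pics/top4.png')
x0,y0=250,175
cv2.imwrite('pics/crop4.png',cv2.resize(im[y0:y0+130,x0:x0+170],None,fx=4.5,fy=4.5,interpolation=cv2.INTER_CUBIC))
E
```

```text
10.05 [ 396.839 -187.467  247.729] [ 0.912  1.481 -0.48 ]
```

View pics/crop4.png

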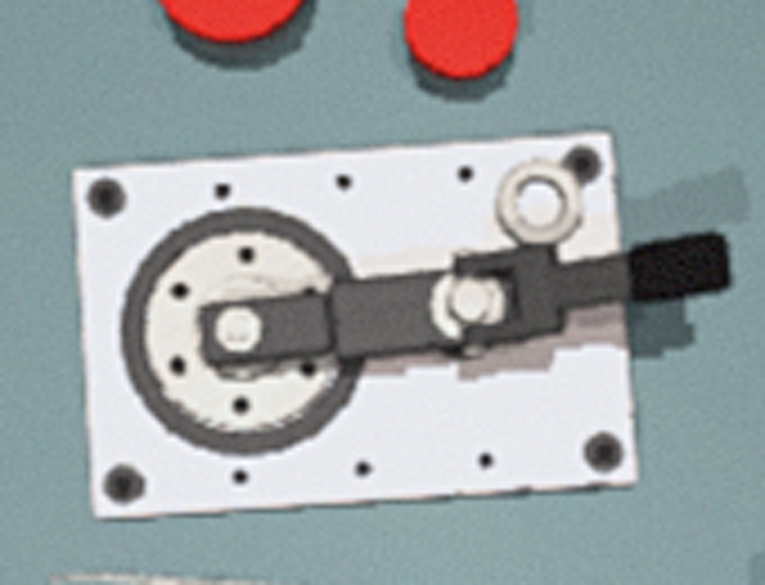

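The bolt over the foot is now at (239,328), with the boss ring visible on both sides of the strap (y 280 to 375), and the handle is at (680,268). I'll work out the swing and the lever target.

```bash
python3 - <<'E'
from h import *
from scipy.spatial.transform import Rotation as R
m=optics.camera_model('top'); f=lambda u,v,z:back(m,(250+(u+.5)/4.5-.5,175+(v+.5)/4.5-.5),z)
post=np.array([574.9,-5.4]); boss=np.array([569.1,73.8])
F=f(239,328,71)[:2]; d=F-post; th=np.arctan2(-d[0],d[1]); H=f(680,268,131)[:2]-post
print('foot',F,'off boss',F-boss,'theta',th,'handle th',np.arctan2(H[0],-H[1]))
u=np.array([-np.sin(th),np.cos(th)]); T=post-58*u
o=r.get_obs(); M=R.from_quat(np.roll(o['ee_rot'],-1)).as_matrix()
print('target',T,'yaw',np.arctan2(M[1,0],M[0,0]),'tool shift cm (to z 230)',M.T@(np.array([*T,230])-o['tool_pos'])/10)
E
```

```text
foot [566.928  73.891] off boss [-2.172  0.091] theta 0.1002060764552908 handle th 0.09849322910627303
target [580.702 -63.109] yaw 1.6436887807486131 tool shift cm (to z 230) [10.791 19.214  1.782]
```

Swing is about 0.03 rad and the foot is 2 mm off the boss centre, inside the 10 mm margin. Now I go above the lever.

Emit:
{"method": "arm_command", "body": {"motion": [[[2.16,3.84,0.15,0,0,0,255],[2.16,3.84,0.15,0,0,0,255],[2.16,3.84,0.15,0,0,0,255],[2.16,3.84,0.15,0,0,0,255],[2.16,3.84,0.15,0,0,0,255],[0,0,0,0,0,0,255],[0,0,0.8,0,0,0,255],[0,0,0.6,0,0,0,255],[0,0,0,0,0,0,255]]]}}

```text
clock: 11.22
tool_pos: [579.3, -61.8, 225.5]
ee_rot: [-0.001, 0.68, 0.733, -0.001]
contact_force: [-0.7, 0.5, 0.3]
gripper_width: 0.7
grip_force: 0.0
```

Emit:
{"method": "arm_command", "body": {"motion": [[[0,0,0.5,0,0,0,255],[0,0,0.5,0,0,0,255],[0,0,0.5,0,0,0,255],[0,0,0.5,0,0,0,255]]]}}

```text
clock: 11.72
tool_pos: [580.9, -61.2, 206.4]
ee_rot: [0.001, 0.679, 0.734, 0.0]
contact_force: [0.4, -0.5, 3.2]
gripper_width: 0.4
grip_force: 1.5
```

Emit:
{"method": "arm_command", "body": {"motion": [[[0,0,0.5,0,0,0,255],[0,0,0.5,0,0,0,255],[0,0,0.5,0,0,0,255],[0,0,0.5,0,0,0,255],[0,0,0.5,0,0,0,255],[0,0,0.5,0,0,0,255]]]}}

```text
clock: 12.48
tool_pos: [580.5, -61.5, 175.8]
ee_rot: [0.0, 0.679, 0.734, -0.0]
contact_force: [0.7, -2.9, 3.3]
gripper_width: 0.5
grip_force: 2.0
```

Emit:
{"method": "arm_command", "body": {"motion": [[[0,0,0.4,0,0,0,255],[0,0,0.4,0,0,0,255],[0,0,0.3,0,0,0,255],[0,0,0.3,0,0,0,255],[0,0,0,0,0,0,255]]]}}

```text
clock: 13.1
tool_pos: [580.4, -61.2, 161.9]
ee_rot: [0.0, 0.679, 0.734, -0.0]
contact_force: [1.0, -2.6, 3.5]
gripper_width: 0.5
grip_force: 1.8
```

Emit:
{"method": "arm_command", "body": {"motion": [[[0,0,0.15,0,0,0,255],[0,0,0.15,0,0,0,255],[0,0,0,0,0,0,255]]]}}

```text
clock: 13.48
tool_pos: [580.5, -61.1, 160.8]
ee_rot: [0.001, 0.679, 0.734, -0.0]
contact_force: [-0.9, -3.8, 12.0]
gripper_width: 0.4
grip_force: 6.8
```

Emit:
{"method": "arm_command", "body": {"motion": [[[0,0,0.1,0,0,0,255],[0,0,0,0,0,0,255]]]}}

```text
clock: 13.72
tool_pos: [580.6, -61.1, 160.6]
ee_rot: [0.001, 0.68, 0.734, -0.0]
contact_force: [-3.2, -3.4, 18.1]
gripper_width: 0.7
grip_force: 8.9
```

The force rose from 3.5 to 18 N while the height stayed at 160.6, where the stop is expected. I'll lift off and check.

Emit:
{"method": "arm_command", "body": {"motion": [[[0,0,0.1,0,0,0,255],[0,0,0,0,0,0,255],[0,0,-1,0,0,0,255],[0,0,-3,0,0,0,255],[0,0,-5,0,0,0,255],[-4,-4,-2,0,0,0,255],[-5,-4,0,0,0,0,255],[-5,-4,0,0,0,0,255],[-4,-4,0,0,0,0,255],[0,-4,0,0,0,0,255],[0,0,0,0,0,0,255]]]}}

```text
clock: 15.1
tool_pos: [393.2, -252.5, 265.9]
ee_rot: [-0.003, 0.68, 0.733, -0.0]
contact_force: [1.2, 0.3, 1.0]
gripper_width: 0.3
grip_force: 0.0
```

```bash
python3 - <<'E'
from h import *
o=r.get_obs();print(o['clock'],o['tool_pos'],o['contact_force'])
t=optics.grab_frame('top')[175:305,250:420]; s=optics.grab_frame('scene')[205:345,220:420]
m=optics.camera_model('scene')
cv2.imwrite('pics/t5.png',np.hstack([cv2.resize(t,None,fx=2.4,fy=2.4,interpolation=2),cv2.resize(s,None,fx=1.95,fy=312/140,interpolation=2)]))
th=.1;u=np.array([-np.sin(th),np.cos(th),0]);pin=np.array([574.9,-5.4,79])
for q in(.61,.75,.855):
    a=np.radians(35)-q; p=proj(m,pin+95*(-u*np.cos(a)+np.array([0,0,np.sin(a)]))); print(q,p,(p-[220,205])*[1.95,312/140]+[408,0])
E
```

```text
15.1 [ 393.222 -252.529  265.941] [1.215 0.256 0.977]
0.61 [217.109 255.417] [402.363 112.358]
0.75 [218.785 262.896] [405.63  129.025]
0.855 [220.851 268.33 ] [409.659 141.136]
```

View pics/t5.png

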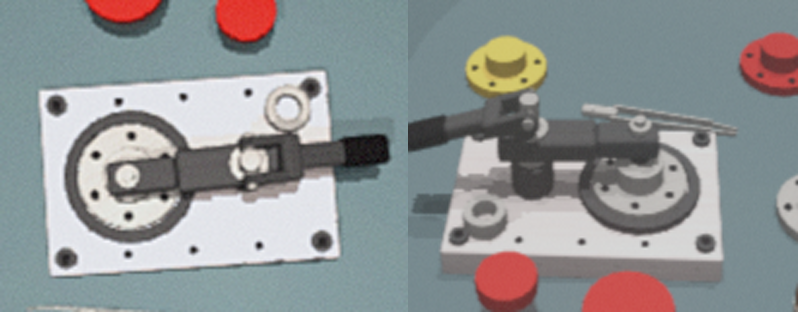

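Left view: the foot is over the boss and the ring gauge has not moved. Right view: the lever is low but its tip is cut off at the edge, so I take one closer look with the predicted tips overlaid.

```bash
python3 - <<'E'
from h import *
m=optics.camera_model('scene'); im=cv2.resize(optics.grab_frame('scene')[215:315,200:330],None,fx=6,fy=6,interpolation=2)
th=.1;u=np.array([-np.sin(th),np.cos(th),0]);pin=np.array([574.9,-5.4,83])
for q,c in((.7,(0,0,255)),(.78,(0,255,255)),(.855,(0,255,0))):
    a=np.radians(35)-q
    for L in(0,95):
        p=(proj(m,pin+L*(-u*np.cos(a)+np.array([0,0,np.sin(a)])))-[200,215])*6; cv2.circle(im,tuple(int(v) for v in p),4,c,-1)
cv2.imwrite('pics/s6.png',im)
E
```

```text
(no output)
```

View pics/s6.png

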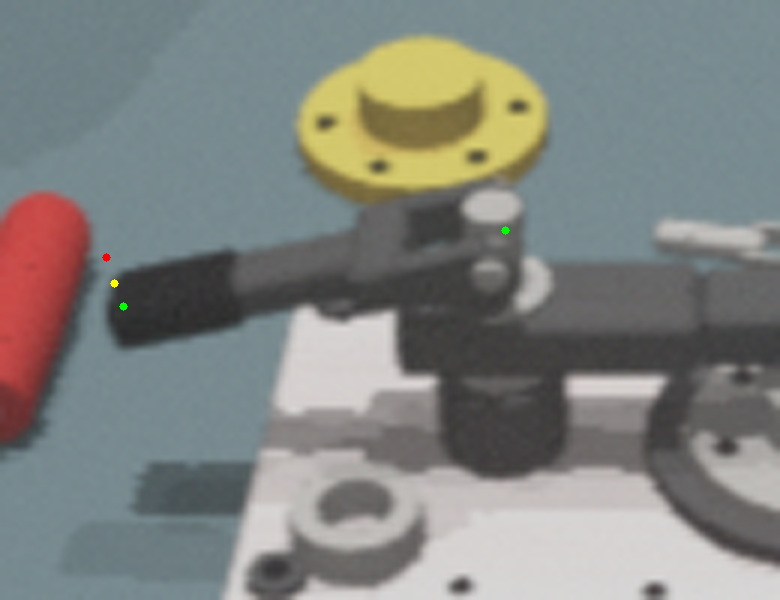

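The handle's end, centred near (115,308), matches the 0.855 mark at (123,306), so the lever is fully down. I'll hand in.

```bash
python3 -c "
from rig import order;print(order.finish_job())"
```

```text
the job is handed in; nothing more can be done
None
```

The flange is clamped: I swung the strap until its foot was about 2 mm off the boss centre, then pushed the cam lever down to its stop; the job is handed in at about 15 s, result not reported.

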